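Swing a flat bar into a drill jig

ROBOT

A 6-joint arm with a two-finger parallel gripper is mounted at the origin on the work surface. World frame = base frame: x ahead of the robot, y to its left, z up, the work surface at z = 0. Lengths are in mm, angles in rad, forces in N, time in s.
With the tool pointing down it reaches from about 300 to 750 mm from the base axis. Payload 8.5 kg.
Tool frame: the origin (TCP) lies at the very end of the fingers, on their centre line; the grasp point (between the pads) lies 19 mm behind it; z points along the fingers, y is the line along which they close (so a half turn about z gives the same grasp; the last joint's range is limited). The gripper opens to 88 mm and grips with 3 to 60 N. Pads are 18 mm wide; open, the fingers measure 123 mm over their backs; the gripper's body (75 mm by 187 mm) begins 45 mm behind the grasp point.
Start: joints at [-1.387, 0.381, 1.297, -0, 1.464, -0.215], TCP at [213.565, -506.824, 201.148] pointing down, gripper open.
Joint ranges: [-3.11, 3.11], [-0.89, 2.33], [0.22, 2.48], [-1.42, 4.56], [0.17, 2.85], [-2.88, 2.88]. Speed limits (rad/s): [2.39, 2.39, 3.14, 3.14, 3.14, 3.14].

INTERFACE

Orientations are given as [roll, pitch, yaw] about the fixed x, y, z axes, in that order (R = Rz(yaw) Ry(pitch) Rx(roll)).
In Python, from rig import robot, eyes, order gives the robot as it stands.
- The arm moves only by the shell command python3 -m inch 'ROWS'. ROWS is a JSON object whose one key "steps" holds a list of rows, each a list of 3 entries, a list of its own where there are three numbers: the closure, from 0 (fully open) to 1 (shut), then the shift along the tool's x, y, z in cm, then the turn about the tool's z in units of 5 degrees (1.0 is 5 degrees). A call has exactly 8 rows; each row shifts and turns the commanded pose from where the row before left it, along the tool's axes as they then stand; what a row does not reach is not made up. A row lasts 1/10 s, in which the tool goes at most 50 mm and 8.59 degrees, less where a joint would pass 70% of its speed; a pose out of reach is approached as far as the arm can. A call with a gripper value outside its range is refused whole. The fingers move at their own pace and stop on an object; the grip force is fixed at half the most. Time passes only in rows, so rows that do not move let the fingers close, or fill a call up. It gives the time, the measured TCP pose, the force, the opening and the grip force at its end, in the units of the state.
- robot.get_obs(): the state, without advancing time (a new reading comes with each control period).
- eyes.get_image(name): name is "scene" or "top" or "wrist"; returns (picture, depth): 420x560x3 uint8, red, green, blue; 420x560 float32, mm along the optical axis (not along the pixel's ray), 0 where there is no reading.
- eyes.camera_info(name): a dict with "K" (3x3 intrinsics, pixels), "R" (3x3) and "t" (3): a world point X has camera coordinates R X + t. Camera axes: x right, y down, z forward; pixel columns grow to the right and rows downward; lengths in mm; the calibration is good to about 2 mm. A picture is of the moment at which its call begins: read the wrist's pose just before it. camera_info takes no time and is no camera call; for the wrist camera it gives the pose at the moment of the call.
- order.hand_in(): hands the job in; it is judged then, once.
The state is a dict: "clock": time; "q": joint angles; "joint_vel": joint speeds; "joint_efforts": joint torques, N m; "tcp_pos": TCP position; "orientation": TCP orientation; "wrist_force": force on the tool from outside, world axes, zero at the start; "ft_torque": the same for the moment, N m; "opening": opening from 0.0 (shut) to 1.0 (fully open); "grasp_force": force on a finger pad.
Only numpy, scipy, OpenCV 4.12 (cv2) and the standard library are available. Lean on these libraries where they do the work, as an engineer would, in place of code of your own. Each camera call takes 0.05 s, during which the arm holds its last target. There are 200 camera calls.

TASK

Load the long aluminium flat bar into the drill jig: lay it on the jig's base plate at a slant, one end hooked behind the heel post and up to the end post, then keep that end bearing on the heel post and swing the other end round, past the sprung shoe and in under the bush plate, until it bears firmly on the stop bolt that sets its line. Push with feeling so that the bar is never rammed against posts or stop, leave it seated there, let go, and do not disturb the things lying around.

Things in the scene. Friction and masses are not known exactly. Their poses are not given: they have to be found in the camera images.
- bar: The long solid aluminium flat bar, 300 x 40 x 20 mm, about 0.65 kg, at the start lying flat on the table at the robot's left. Origin: centre of its underside; x across its 40 mm width, y along its length, z up. Both ends are alike: it may be turned end for end. (A 110 mm offcut of the same stock lies about too.)
- jig: Steel drill jig, fixed. Origin on the table right below the centre of the seated bar, which then spans jig y -150..150, x -20..20 mm; +x points away from the robot. Base plate: top at z = 15 mm, x -50..72, y -188..212 mm. The bar's heel is its end at jig -y; that end is hooked in first, the other end then swings in from the -x side towards +x.
- heel_post: Round steel post, 16 mm diameter, 34 mm tall, that the bar pivots on: on the robot's side of the bar's heel end, centre at jig x -28, y -120 mm. The seated bar's near side touches it. Origin: centre of its foot, on the base plate. Posts and stop bolt are finely set: 5 to 10 N beyond what the sliding takes seats the bar; 20 N on them counts as rammed.
- end_post: Round steel post, 16 mm diameter, 34 mm tall, beyond the bar's heel end, centre at jig x -3, y -158 mm. The seated bar's end face touches it. Origin: centre of its foot, on the base plate.
- stop_block: Steel block on the bar's far side with the bush plate on top. Origin on the base plate at jig x 30, y 60 mm; axes as the jig's. Block: own x 8..38, y -32..32 mm, 23 mm high. The bush plate (10 mm thick) overhangs the seated bar from there to own x -30 mm, 3 mm above the bar, so the bar cannot be laid in from above; the drill bush ends 39 mm above the base plate.
- stop (a point): Nominal tip of the stop bolt (14 mm round head, axis along jig x, carried by the stop block) at jig x 20, y 60 mm, 10 mm above the base plate. It sets the bar's line: its lock nut holds the real tip up to 6 mm nearer to or further from the bar than this (bar up to 0.033 rad off the jig's y axis), different each time and not measured. The bar is home when it is felt to bear on the bolt.
- shoe_tip (a point): Tip of the sprung shoe that presses on the bar's free end: at jig x 6, y 147.5 mm, 10 mm above the base plate. Shoe 36 mm wide, bevelled 25 degrees to both sides of the tip, in a block (y 157..197, x -16..28 mm, 26 mm tall). It yields along jig +y (3 N, 4 N with the bar seated) and holds the bar to the end post. Pushed sideways, the bar's end rides over it at 5 to 15 N, then slides at 3 to 9 N.
- drill: Cordless drill standing on its battery, 240 mm tall, at the right; leave alone. Origin: centre of its underside.
- roller_bracket: Bent aluminium bracket 90 x 50 x 60 mm with two black rollers, beyond the jig's left end; leave alone. Origin: centre of its underside.
- offcut: Short aluminium offcut, 110 x 40 x 20 mm, at the right in front of the jig; leave alone. Origin: centre of its underside.
- hex_key: Dark steel hex key, 100 x 34 mm, 8 mm thick, lying between robot and jig; leave alone. Origin: middle of its long leg.

How it is judged:
By the outcome, as a careful person would: the job done as asked, in the order asked, and still so for the second after the job is handed in, with the robot touching nothing.
It also fails if it takes over 64 s, if anything falls off the work surface, if the arm or the gripper's body presses on something with over 40 N, if the wrist force passes 120 N, or if a joint passes its speed limit or range.

## Working session

There is one attempt and no reset: what is moved stays moved. The work goes in short steps, Python scripts to look and compute and a shell command to move; the robot and the scene stay as the last step left them, time stands still between calls to the robot, and variables do not carry over. Pictures are saved under pics/ and viewed, at most 10 in all, crops included, and the job is handed in when it is done.

```bash
mkdir -p pics; ls; python3 - <<'E'
from rig import robot, eyes, order
import cv2,numpy as np
print(robot.get_obs())
for n in ("scene","top"):
    im,d=eyes.get_image(n); cv2.imwrite(f"pics/{n}0.png",im[:,:,::-1]); np.savez(f"{n}0.npz",im=im,d=d,**eyes.camera_info(n))
    print(n,eyes.camera_info(n))
E
```

```text
pics
{'clock': 0.0, 'q': array([-1.38728637e+00,  3.81150656e-01,  1.29823264e+00,  2.74374021e-05,
        1.46362825e+00, -2.15338462e-01]), 'joint_vel': array([ 0.00031458,  0.00139907,  0.00057214, -0.00016199, -0.00093246,
        0.00114848]), 'joint_efforts': array([ 7.45474354e-04, -4.37922442e+01, -2.24562925e+01,  7.12913694e-02,
        3.51769861e-02, -1.14944391e-04]), 'tcp_pos': array([ 213.51988853, -506.49941172,  200.57165309]), 'orientation': array([-3.14021236e+00, -3.29831983e-04,  3.98845239e-01]), 'wrist_force': array([ 0.5496596 , -0.09627123,  0.40449514]), 'ft_torque': array([ 0.00477627,  0.0111354 , -0.00133408]), 'grasp_force': 0.0, 'opening': 1.0005288796548681}
scene {'K': array([[448.68008743,   0.        , 276.1863404 ],
       [  0.        , 448.68008743, 206.31202859],
       [  0.        ,   0.        ,   1.        ]]), 'R': array([[-0.34826506,  0.93739499,  0.00144194],
       [ 0.66862136,  0.24948665, -0.70050117],
       [-0.65700603, -0.24299596, -0.7136498 ]]), 't': array([ 282.41158897, -306.97250887, 1485.68477684])}
top {'K': array([[398.70190801,   0.        , 275.01213793],
       [  0.        , 398.70190801, 203.46585047],
       [  0.        ,   0.        ,   1.        ]]), 'R': array([[ 4.55462267e-04, -9.99968649e-01,  7.90527729e-03],
       [-9.90379102e-01, -1.54499886e-03, -1.38372137e-01],
       [ 1.38380012e-01, -7.76619813e-03, -9.90348756e-01]]), 't': array([-120.82954488,  554.96007835,  983.8385885 ])}
```

View pics/top0.png

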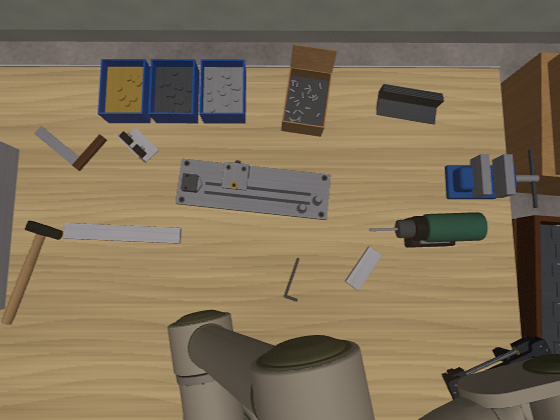

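View pics/scene0.png

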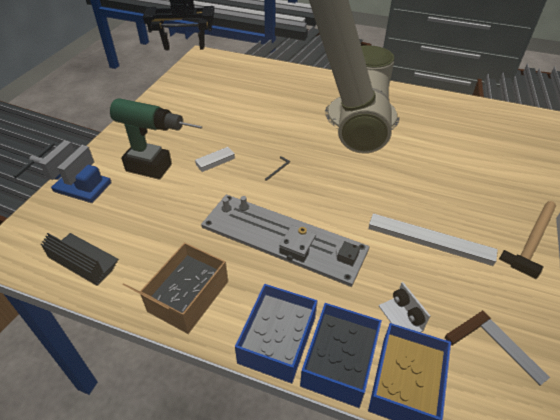

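The top view shows the bar at (63–180, 224–243) with the hammer head just left of it. The jig is at (177–330, 158–218), with the posts at (303,208) and (318,200), the shoe at (190,183) and the bush at (235,183). The scene view agrees.

```bash
cat > h.py <<'E'
import numpy as np,cv2
def load(n):
    z=np.load(n); return z['im'],z['d'],z['K'],z['R'],z['t']
def cloud(d,K,R,t):
    v,u=np.mgrid[:d.shape[0],:d.shape[1]]
    c=np.stack([(u-K[0,2])/K[0,0]*d,(v-K[1,2])/K[1,1]*d,d],-1)
    return (c-t)@R
def ray(u,v,z,K,R,t):
    r=R.T@np.linalg.inv(K)@np.array([u,v,1.]);o=-R.T@t
    return o+r*(z-o[2])/r[2]
E
python3 - <<'E'
from h import *
for n in ("top0.npz","scene0.npz"):
    im,d,K,R,t=load(n); P=cloud(d,K,R,t); X,Y,Z=P[...,0],P[...,1],P[...,2]
    tab=(X>350)&(X<650)&(abs(Y)<500)&(d>0)
    print(n,"table z",np.median(Z[tab]), Z[tab&(abs(Z)<6)].std())
    g=im.astype(int); grey=(g.max(-1)-g.min(-1))<25
    m=((Z>6)&(Z<60)&(X>300)&(X<660)&(abs(Y)<520)&(d>0)&grey).astype(np.uint8)
    N,L,S,C=cv2.connectedComponentsWithStats(m)
    for i in range(1,N):
        if S[i,4]<150: continue
        k=L==i; p=P[k]; r=cv2.minAreaRect(p[:,:2].astype(np.float32))
        print(S[i],"zmed %.1f z90 %.1f"%(np.median(p[:,2]),np.percentile(p[:,2],90)),np.round(cv2.boxPoints(r)).tolist(),np.round(r[0],1),np.round(r[1],1))
    np.save(n[:-4]+"L.npy",L)
E
```

```text
top0.npz table z 0.0686029533446016 1.947436876101835
[ 176  163  155   57 6576] zmed 14.8 z90 43.0 [[517.0, -254.0], [638.0, -267.0], [681.0, 128.0], [559.0, 141.0]] [598.6 -62.9] [398.  122.1]
[ 26 221  37  18 360] zmed 23.5 z90 26.8 [[463.0, 439.0], [489.0, 431.0], [514.0, 517.0], [489.0, 524.0]] [488.6 477.7] [89.4 26.3]
[  63  223  118   20 1783] zmed 18.9 z90 21.1 [[455.0, 126.0], [495.0, 124.0], [507.0, 425.0], [468.0, 427.0]] [481.2 275.7] [301.2  39.6]
[405 238  31   9 154] zmed 51.6 z90 55.9 [[432.0, -515.0], [451.0, -520.0], [468.0, -458.0], [449.0, -453.0]] [ 450.1 -486.2] [64.3 19.9]
[346 247  36  43 688] zmed 19.5 z90 22.0 [[336.0, -332.0], [424.0, -396.0], [448.0, -363.0], [359.0, -300.0]] [ 391.6 -347.7] [ 40.3 108.9]
scene0.npz table z 1.1739345552759528 1.6509290346853953
[196 147  38  24 465] zmed 19.0 z90 21.7 [[338.0, -333.0], [426.0, -395.0], [452.0, -358.0], [363.0, -296.0]] [ 394.9 -345.4] [ 44.8 108.2]
[135 149  36  30 616] zmed 41.5 z90 55.5 [[452.0, -452.0], [455.0, -522.0], [526.0, -520.0], [524.0, -449.0]] [ 489.2 -485.8] [71.6 70.7]
[ 202  195  167   82 5694] zmed 15.8 z90 45.9 [[518.0, -253.0], [642.0, -266.0], [685.0, 131.0], [560.0, 145.0]] [601.2 -60.5] [399.5 125.5]
[ 369  214  128   51 2033] zmed 19.7 z90 22.0 [[452.0, 131.0], [499.0, 128.0], [516.0, 426.0], [469.0, 429.0]] [484.1 278.5] [298.5  47.1]
[500 251  41  27 499] zmed 23.9 z90 27.5 [[468.0, 443.0], [495.0, 436.0], [517.0, 518.0], [489.0, 525.0]] [492.4 480.3] [84.7 28.4]
```

```bash
python3 -m inch '{"steps":[[0,[3,-4,0],0],[0,[3,-4,0],0],[0,[3,-4,0],0],[0,[3,-4,0],0],[0,[3,-4,0],0],[0,[3,-4,0],0],[0,[3,-4,0],0],[0,[3,-4,0],0]]}' && python3 -m inch '{"steps":[[0,[0,0,0],-1.62],[0,[0,0,0],-1.62],[0,[0,0,0],-1.62],[0,[0,0,0],-1.62],[0,[0,0,0],-1.62],[0,[0,0,0],-1.62],[0,[0,0,0],-1.62],[0,[0,0,0],-1.62]]}'
cat >> h.py <<'E'
def grab(n,tag):
    from rig import eyes
    i=eyes.camera_info(n); im,d=eyes.get_image(n)
    cv2.imwrite(f"pics/{tag}.png",im[:,:,::-1]); np.savez(tag+".npz",im=im,d=d,**i); return load(tag+".npz")
E
python3 - <<'E'
from h import *
im,d,K,R,t=grab("wrist","w1"); print(K,R,t,-R.T@t)
for u in((0,0),(559,0),(0,419),(559,419)): print(ray(*u,0,K,R,t))
E
```

```text
clock: 0.9
tcp_pos: [310.3, -116.8, 201.1]
orientation: [3.142, -0.0, 0.398]
wrist_force: [0.9, 0.2, 0.3]
opening: 1.0
grasp_force: 0.0
clock: 1.7
tcp_pos: [310.3, -118.6, 201.0]
orientation: [-3.141, -0.0, 1.536]
wrist_force: [0.3, 0.1, 0.1]
opening: 0.998
grasp_force: 0.0
[[290.7248814    0.         278.21459079]
 [  0.         290.7248814  205.65683285]
 [  0.           0.           1.        ]] [[ 9.99378488e-01 -3.52510284e-02 -4.77105216e-05]
 [-3.37766589e-02 -9.57965202e-01  2.84889116e-01]
 [-1.00883393e-02 -2.84710442e-01 -9.58560478e-01]] [-313.69986985 -142.62471869  357.9288038 ] [312.29842244 -45.78169252 383.71366836]
[ 0.51998693 95.35410293  0.        ]
[636.10714137  72.9247778    0.        ]
[-195.21180327 -534.20135038    0.        ]
[ 788.56388085 -568.84005326    0.        ]
```

```bash
python3 -m inch '{"steps":[[0,[0.6,2.3,0],0],[0,[0.6,2.3,0],0],[0,[0.6,2.3,0],0],[0,[0.6,2.3,0],0],[0,[0.6,2.3,0],0],[0,[0.6,2.3,0],0],[0,[0.6,2.3,0],0],[0,[0,0,0],0]]}'
python3 -c "
from h import *
grab('wrist','w2')"
python3 -m inch '{"steps":[[0,[1,0,0],0],[0,[2,0,0],0],[0,[2,0,0],0],[0,[2,0,0],0],[0,[1,0,0],0],[0,[0,0,0],0],[0,[0,0,0],0],[0,[0,0,0],0]]}'
python3 -c "
from h import *
grab('wrist','w3')
a=cv2.imread('pics/w2.png');b=cv2.imread('pics/w3.png')
cv2.imwrite('pics/w23.png',np.hstack([a[:,100:500],b[:,100:500]]))"
```

```text
clock: 2.55
tcp_pos: [474.6, -83.0, 200.5]
orientation: [-3.141, -0.0, 1.529]
wrist_force: [-0.6, 0.1, -0.5]
opening: 1.0
grasp_force: 0.0
clock: 3.4
tcp_pos: [476.2, -4.1, 201.1]
orientation: [-3.142, 0.0, 1.529]
wrist_force: [0.7, -0.2, -0.3]
opening: 1.003
grasp_force: 0.0
```

View pics/w23.png

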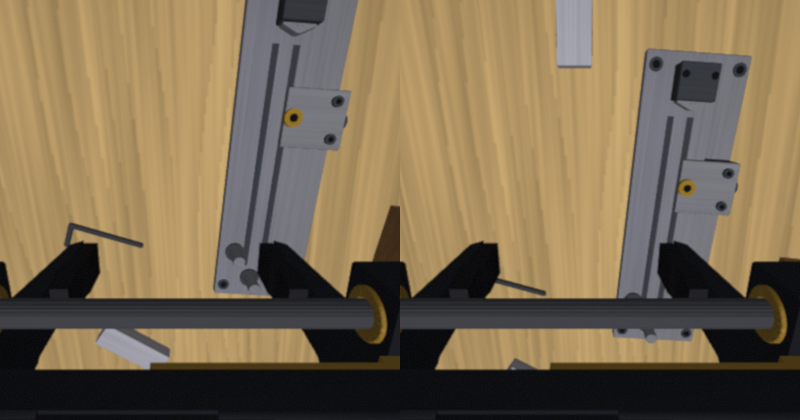

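w2 shows the heel post top at about (335,250) in full-image pixels, the end post top at (349,278) and the bush at (394,118). w3 shows the plate's far corners at (347,50) and (450,57).

```bash
python3 - <<'E'
from h import *
psi=-0.107; o=np.array([587.3,-72.8])
for n in ("w2.npz","w3.npz","top0.npz","scene0.npz"):
    im,d,K,R,t=load(n); P=cloud(d,K,R,t)
    ex=np.array([np.cos(psi),np.sin(psi)]); ey=np.array([-ex[1],ex[0]])
    J=np.stack([(P[...,:2]-o)@ex,(P[...,:2]-o)@ey],-1); Z=P[...,2]
    ok=(d>0)
    print(n)
    pl=ok&(abs(Z-15)<5)&(abs(J[...,0]-11)<80)&(abs(J[...,1]-12)<215)
    N,L,S,C=cv2.connectedComponentsWithStats(pl.astype(np.uint8)); pl=L==1+np.argmax(S[1:,4])
    j=J[pl]; print(" plate z %.1f"%np.median(Z[pl]),"x %.1f %.1f y %.1f %.1f"%(*np.percentile(j[:,0],[.3,99.7]),*np.percentile(j[:,1],[.1,99.9])))
    # edge slope: min/max x per y bin
    b=[(y,np.percentile(j[abs(j[:,1]-y)<8][:,0],[1,99])) for y in range(-170,200,20) if (abs(j[:,1]-y)<8).sum()>60]
    b=[(y,q) for y,q in b if True]
    if len(b)>4: print(" near edge fit",np.polyfit([y for y,q in b],[q[0] for y,q in b],1), "far",np.polyfit([y for y,q in b],[q[1] for y,q in b],1))
    for nm,(x,y) in dict(heel=(-28,-120),end=(-3,-158)).items():
        m=ok&(Z>43)&(Z<56)&(np.hypot(J[...,0]-x,J[...,1]-y)<17)
        if m.sum()>4: print(" ",nm,m.sum(),"z %.1f"%np.median(Z[m]),J[m].mean(0).round(1),(J[m].min(0)+J[m].max(0))/2)
    m=ok&(Z>43)&(Z<53)&(abs(J[...,0]-30)<45)&(abs(J[...,1]-60)<45)
    print("  bushplate",m.sum(),"z %.1f"%np.median(Z[m]),np.percentile(J[m],[1,99],axis=0).round(1).tolist())
E
```

```text
w2.npz
 plate z 14.1 x -49.3 71.6 y -185.9 186.7
 near edge fit [ 2.06881316e-02 -4.76659788e+01] far [5.30049428e-02 5.74578764e+01]
  heel 125 z 47.9 [ -27.9 -118. ] [ -27.51487283 -118.80082261]
  end 120 z 47.7 [  -2.9 -155.9] [  -2.49399136 -156.96868686]
  bushplate 3546 z 47.2 [[0.4, 29.4], [67.4, 91.9]]
w3.npz
 plate z 14.2 x -49.3 71.6 y -113.7 212.3
 near edge fit [-7.36900217e-05 -4.88771916e+01] far [ 0.1448052  42.66132824]
  end 108 z 47.8 [  -3.1 -155.3] [  -2.54764658 -155.81165799]
  bushplate 2894 z 47.2 [[0.5, 29.8], [67.4, 92.3]]
top0.npz
 plate z 14.3 x -50.5 70.8 y -189.0 209.6
 near edge fit [-5.08333401e-04 -4.96911354e+01] far [-3.08306997e-02  6.25342281e+01]
  heel 30 z 48.2 [ -28.7 -121.3] [ -28.30863107 -121.07306763]
  end 33 z 49.1 [  -3.8 -159.3] [  -3.56383133 -159.6876639 ]
  bushplate 617 z 47.3 [[-0.7, 26.6], [66.3, 89.4]]
scene0.npz
 plate z 15.2 x -49.2 74.1 y -185.2 213.9
 near edge fit [-1.01580955e-02 -4.71287429e+01] far [8.68345138e-04 7.30695745e+01]
  heel 31 z 48.9 [ -26.1 -116.5] [ -25.10913711 -117.06742847]
  end 30 z 47.7 [  -0.3 -154.3] [  -1.20671132 -155.11585698]
  bushplate 617 z 48.1 [[0.9, 30.9], [69.2, 94.1]]
```

```bash
python3 -m inch '{"steps":[[0,[3.5,-0.07,0.6],0],[0,[3.5,-0.07,0.6],0],[0,[3.5,-0.07,0.6],0],[0,[3.5,-0.07,0.6],0],[0,[3.5,-0.07,0.6],0],[0,[3.5,-0.07,0.6],0],[0,[3.5,-0.07,0.6],0],[0,[3.5,-0.07,0.6],0]]}'
python3 - <<'E'
from h import *
im,d,K,R,t=grab('wrist','w4'); P=cloud(d,K,R,t); Z=P[...,2]
m=((Z>14)&(Z<26)&(abs(P[...,0]-482)<45)&(abs(P[...,1]-277)<170)).astype(np.uint8)
N,L,S,C=cv2.connectedComponentsWithStats(m)
for i in range(1,N):
    if S[i,4]<300: continue
    p=P[L==i]; print(S[i],np.median(p[:,2]),p.min(0),p.max(0)); 
    c=np.array([ (y,*np.percentile(p[abs(p[:,1]-y)<5][:,0],[1,99])) for y in range(130,430,15) if (abs(p[:,1]-y)<5).sum()>30])
    print(c.round(1).tolist()); print(np.polyfit(c[:,0],c[:,1:].mean(1),1))
E
```

```text
clock: 4.25
tcp_pos: [482.4, 277.4, 152.8]
orientation: [-3.142, 0.0, 1.529]
wrist_force: [0.6, 0.5, -0.2]
opening: 1.0
grasp_force: 0.0
[255  11  28  17 327] 22.41422269683963 [466.48163216 435.61651555  14.08566305] [492.64500963 446.95888746  25.94973764]
[]Traceback (most recent call last):
  File "<stdin>", line 9, in <module>
IndexError: too many indices for array: array is 1-dimensional, but 2 were indexed
```

```bash
python3 - <<'E'
from h import *
im,d,K,R,t=load('w4.npz'); P=cloud(d,K,R,t); Z=P[...,2]
m=((Z>14)&(Z<26)&(P[...,0]>450)&(P[...,0]<520)&(P[...,1]>100)&(P[...,1]<430)).astype(np.uint8)
print(m.sum(),[np.round(P[v,280],0).tolist() for v in range(20,300,25)], im[100,280])
p=P[m>0]; c=np.array([(y,*np.percentile(p[abs(p[:,1]-y)<5][:,0],[1,99])) for y in range(130,430,15) if (abs(p[:,1]-y)<5).sum()>30])
print(c.round(1).tolist(),p[:,1].max(),np.median(p[:,2]))
E
```

```text
9523 [[491.0, 442.0, 17.0], [490.0, 420.0, 18.0], [489.0, 397.0, 19.0], [488.0, 374.0, 20.0], [487.0, 349.0, 20.0], [486.0, 324.0, 21.0], [485.0, 297.0, 19.0], [484.0, 268.0, 18.0], [482.0, 239.0, 19.0], [481.0, 207.0, 18.0], [480.0, 174.0, 19.0], [478.0, 139.0, 18.0]] [148 148 158]
[[145.0, 457.7, 497.1], [160.0, 458.1, 497.7], [175.0, 459.0, 498.0], [190.0, 459.8, 498.4], [205.0, 460.7, 498.8], [220.0, 461.5, 500.4], [235.0, 461.2, 500.7], [250.0, 462.1, 501.1], [265.0, 463.0, 501.4], [280.0, 463.8, 503.0], [295.0, 463.8, 503.3], [310.0, 464.5, 503.6], [325.0, 465.4, 504.0], [340.0, 466.3, 505.5], [355.0, 466.8, 505.8], [370.0, 467.0, 506.1], [385.0, 467.9, 506.4], [400.0, 468.8, 507.8], [415.0, 468.8, 508.1]] 428.2348860002869 19.06348486998386
```

View pics/w4.png

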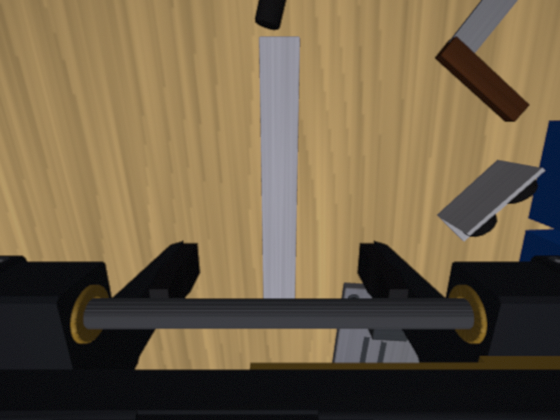

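The wrist view shows the bar centred between the open fingers, at columns 262–298, with its end at row 37. The hammer head lies just beyond it.

```bash
python3 -m inch '{"steps":[[0,[0,0.08,1.9],0],[0,[0,0,1.9],0],[0,[0,0,1.9],0],[0,[0,0,1.9],0],[0,[0,0,1.9],0],[0,[0,0,1.9],0],[0,[0,0,1.9],0],[0,[0,0,1.5],0]]}'
python3 -m inch '{"steps":[[0.6,[0,0,0],0],[0.7,[0,0,0],0],[1,[0,0,0],0],[1,[0,0,0],0],[1,[0,0,0],0],[1,[0,0,0],0],[1,[0,0,0],0],[1,[0,0,0],0]]}'
python3 -m inch '{"steps":[[1,[0,0,-0.5],0],[1,[0,0,-1.0],0],[1,[0,0,-1.5],0],[1,[0,0,-1.5],0],[1,[0,0,-1.5],0],[1,[0,0,-1.5],0],[1,[0,0,-1],0],[1,[0,0,0],0]]}'
```

```text
clock: 5.1
tcp_pos: [483.1, 275.8, 4.0]
orientation: [-3.141, 0.0, 1.529]
wrist_force: [-0.3, -0.0, 0.2]
opening: 1.002
grasp_force: 0.0
clock: 5.9
tcp_pos: [483.0, 276.5, 5.2]
orientation: [3.142, -0.0, 1.53]
wrist_force: [0.1, -0.0, -0.2]
opening: 0.295
grasp_force: 0.0
clock: 6.7
tcp_pos: [483.7, 276.8, 91.8]
orientation: [3.139, -0.001, 1.53]
wrist_force: [-0.4, 0.1, 0.4]
opening: 0.008
grasp_force: 0.0
```

```bash
python3 -c "
from h import *
grab('scene','s5');a=grab('wrist','w5')
a=cv2.imread('pics/s5.png');b=cv2.imread('pics/w5.png')
cv2.imwrite('pics/sw5.png',np.hstack([a[80:400,160:560],b[:320,80:480]]))"; python3 -c "
from rig import robot;print(robot.get_obs())"
```

```text
{'clock': 6.8, 'q': array([3.07193877e-01, 4.95916487e-01, 1.45148397e+00, 7.56133405e-07,
       1.19440086e+00, 3.48213926e-01]), 'joint_vel': array([ 2.72292202e-05,  1.27141858e-02,  9.89934915e-03, -1.14286500e-03,
       -9.78943614e-04, -1.22319180e-03]), 'joint_efforts': array([ 3.93587910e-02, -4.75397336e+01, -1.97078240e+01,  7.43524404e-02,
        1.28106982e-02,  5.14775620e-04]), 'tcp_pos': array([482.85819808, 276.45113894,  90.02966302]), 'orientation': array([-3.14139627e+00,  7.05400421e-05,  1.52977601e+00]), 'wrist_force': array([ 0.83256091,  0.61207186, -0.11466805]), 'ft_torque': array([-0.06446321, -0.06088592, -0.02488945]), 'grasp_force': 0.0, 'opening': 0.0034769312917578834}
```

View pics/sw5.png

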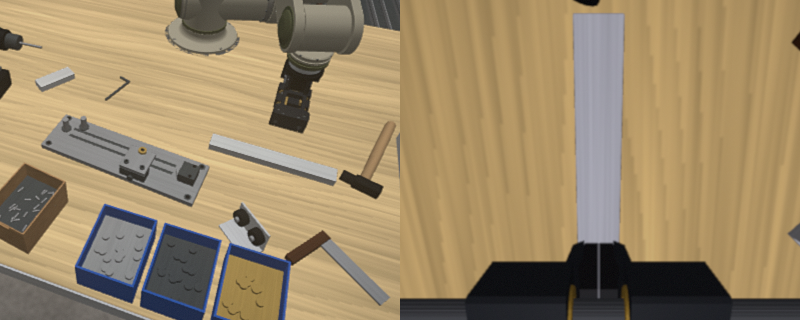

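The bar lies undisturbed at the same place, and the shut gripper is above it. The fingers simply had not closed yet, so I'll retry and give them longer to close.

```bash
python3 -m inch '{"steps":[[0,[0,0,0],0],[0,[0,0,0],0],[0,[0,0,0],0],[0,[0,0,0],0],[0,[0,0,0],0],[0,[0,0,1],0],[0,[0,0,1.5],0],[0,[0,0,1.5],0]]}'
python3 -m inch '{"steps":[[0,[0,0,1],0],[0,[0,0,1.0],0],[0,[0,0,1],0],[0,[0,0,1],0],[0,[0,0,0.5],0],[0.5,[0,0,0.1],0],[0.5,[0,0,0],0],[0.5,[0,0,0],0]]}'
python3 -m inch '{"steps":[[0.7,[0,0,0],0],[1,[0,0,0],0],[1,[0,0,0],0],[1,[0,0,0],0],[1,[0,0,0],0],[1,[0,0,0],0],[1,[0,0,0],0],[1,[0,0,0],0]]}'
```

```text
clock: 7.6
tcp_pos: [482.9, 276.5, 49.1]
orientation: [-3.142, 0.0, 1.53]
wrist_force: [0.8, -0.0, 0.1]
opening: 0.705
grasp_force: 0.0
clock: 8.4
tcp_pos: [483.3, 276.6, 4.6]
orientation: [3.141, -0.0, 1.53]
wrist_force: [0.3, -0.8, -0.4]
opening: 0.749
grasp_force: 0.0
clock: 9.2
tcp_pos: [483.0, 276.5, 4.2]
orientation: [-3.142, -0.0, 1.53]
wrist_force: [-0.4, -0.2, -0.1]
opening: 0.026
grasp_force: 0.0
```

```bash
python3 -c "
from h import *
grab('scene','s6');a=grab('wrist','w6')
a=cv2.imread('pics/s6.png');b=cv2.imread('pics/w6.png')
cv2.imwrite('pics/sw6.png',np.hstack([cv2.resize(a[150:280,340:520],(400,289)),b[31:320,80:480]]))
im,d,K,R,t=load('s6.npz');P=cloud(d,K,R,t)
m=(abs(P[...,2]-20)<5)&(P[...,0]>430)&(P[...,0]<530)&(P[...,1]>100)&(P[...,1]<430)
print(P[m].min(0),P[m].max(0),m.sum(),cv2.minAreaRect(P[m][:,:2].astype(np.float32)))"
```

```text
[457.13197647 129.16712388  15.01097287] [511.36027647 429.79068391  24.92093043] 1518 ((483.3552551269531, 279.3556823730469), (299.63385009765625, 46.85261154174805), 87.1152572631836)
```

View pics/sw6.png

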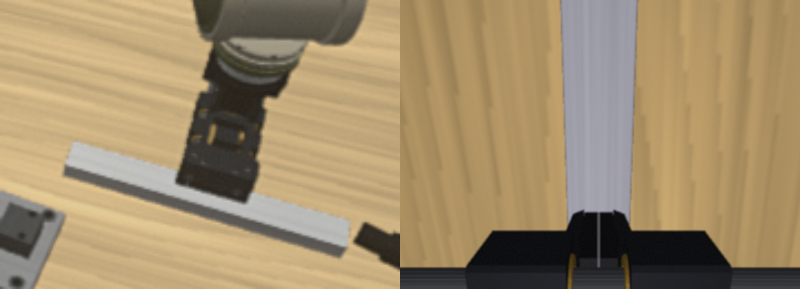

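The scene shows the gripper over the bar's middle. In the wrist view the fingers are shut at (278,245) on or above the bar instead of around it, so I'll measure the fingertip height from depth.

```bash
python3 - <<'E'
from h import *
for n in ('w6.npz','w4.npz'):
    im,d,K,R,t=load(n);P=cloud(d,K,R,t)
    for v in range(215,300,8): print(n,v,P[v,272].round(0),P[v,185].round(0) ,P[v,100].round(0))
im,d,K,R,t=load('s6.npz');P=cloud(d,K,R,t)
m=(abs(P[...,1]-277)<60)&(abs(P[...,0]-483)<120)&(P[...,2]>26)&(P[...,2]<110)&(d>0)
p=P[m]; print(len(p)); 
for z in range(26,110,8):
    q=p[abs(p[:,2]-z)<4]
    if len(q): print(z,len(q),q.min(0).round(0),q.max(0).round(0))
E
```

```text
w6.npz 215 [479. 294.  18.] [419. 289.  -2.] [362. 292.  -1.]
w6.npz 223 [479. 289.  20.] [419. 284.  -1.] [360. 286.  -1.]
w6.npz 231 [479. 283.  19.] [418. 278.  -2.] [359. 280.  -1.]
w6.npz 239 [479. 278.  19.] [417. 272.  -1.] [358. 274.  -2.]
w6.npz 247 [480. 285.  47.] [416. 266.  -1.] [356. 268.  -2.]
w6.npz 255 [480. 285.  55.] [415. 260.  -1.] [355. 262.  -2.]
w6.npz 263 [480. 285.  64.] [457. 311. 111.] [355. 256.  -0.]
w6.npz 271 [480. 285.  72.] [458. 311. 116.] [352. 249.  -2.]
w6.npz 279 [480. 285.  78.] [460. 311. 120.] [351. 243.  -1.]
w6.npz 287 [480. 285.  84.] [460. 310. 123.] [349. 236.  -2.]
w6.npz 295 [480. 283.  86.] [462. 311. 128.] [348. 230.  -1.]
w4.npz 215 [473. 245.  19.] [367. 243.  -1.] [263. 248.  -1.]
w4.npz 223 [473. 236.  19.] [365. 233.  -2.] [261. 237.  -0.]
w4.npz 231 [472. 226.  19.] [364. 223.  -1.] [259. 227.  -1.]
w4.npz 239 [472. 216.  19.] [362. 212.  -1.] [257. 217.   0.]
w4.npz 247 [471. 205.  19.] [433. 288. 195.] [254. 205.  -1.]
w4.npz 255 [471. 195.  19.] [436. 288. 205.] [252. 195.   0.]
w4.npz 263 [470. 184.  19.] [437. 286. 209.] [432. 313. 260.]
w4.npz 271 [470. 174.  19.] [438. 283. 211.] [432. 311. 261.]
w4.npz 279 [469. 163.  20.] [437. 279. 212.] [432. 308. 261.]
w4.npz 287 [469. 151.  19.] [437. 275. 212.] [432. 307. 263.]
w4.npz 295 [468. 140.  18.] [437. 271. 214.] [433. 305. 264.]
34
106 34 [401. 241. 105.] [570. 307. 110.]
```

The fingertips measure z≈43 while the reported TCP z is 4, so the real tips sit about 39 mm above the reported TCP. I'll correct for that, lowering further and watching the force.

```bash
python3 -m inch '{"steps":[[0,[0,0,0],0],[0,[0,0,0],0],[0,[0,0,0],0],[0,[0,0,0],0],[0,[0,0,0],0],[0,[0,0,0],0],[0,[0,0,0],0],[0,[0,0,0.3],0]]}'
python3 -m inch '{"steps":[[0,[0,0,0.5],0],[0,[0,0,0.5],0],[0,[0,0,0.5],0],[0,[0,0,0.5],0],[0,[0,0,0.5],0],[0,[0,0,0.3],0],[0,[0,0,0.2],0],[0,[0,0,0.1],0]]}'
python3 - <<'E'
from h import *
im,d,K,R,t=grab('wrist','w7');P=cloud(d,K,R,t)
for v in range(207,264,8): print(v,P[v,185].round(0),P[v,175].round(0))
E
```

```text
clock: 10.1
tcp_pos: [483.3, 276.6, 1.3]
orientation: [3.141, -0.0, 1.53]
wrist_force: [-0.7, 0.2, 1.0]
opening: 0.708
grasp_force: 0.0
clock: 10.9
tcp_pos: [483.0, 276.5, -30.0]
orientation: [-3.142, 0.0, 1.53]
wrist_force: [-0.3, 0.8, -1.4]
opening: 0.999
grasp_force: 0.0
207 [432. 305.  -0.] [426. 305.  -2.]
215 [431. 300.  -2.] [426. 301.  -1.]
223 [431. 296.  -1.] [425. 296.  -0.]
231 [430. 291.  -1.] [425. 291.  -1.]
239 [430. 286.  -0.] [424. 286.  -1.]
247 [434. 287.  13.] [430. 289.  16.]
255 [437. 287.  22.] [432. 287.  22.]
263 [438. 286.  28.] [434. 287.  29.]
```

```bash
python3 -m inch '{"steps":[[0.5,[0,0,0.2],0],[0.7,[0,0,0.2],0],[1,[0,0,0],0],[1,[0,0,0],0],[1,[0,0,0],0],[1,[0,0,0],0],[1,[0,0,0],0],[1,[0,0,0],0]]}'
python3 -m inch '{"steps":[[1,[0,0,0],0],[1,[0,0,0],0],[1,[0,0,-0.5],0],[1,[0,0,-1],0],[1,[0,0,-1.5],0],[1,[0,0,-2],0],[1,[0,0,-2],0],[1,[0,0,-1],0]]}'
```

```text
clock: 11.75
tcp_pos: [483.1, 276.5, -33.8]
orientation: [3.141, -0.0, 1.53]
wrist_force: [0.4, -0.8, 0.7]
opening: 0.453
grasp_force: 30.0
clock: 12.55
tcp_pos: [483.3, 276.6, 47.9]
orientation: [3.14, -0.001, 1.53]
wrist_force: [0.8, 0.9, -6.7]
opening: 0.451
grasp_force: 30.0
```

```bash
python3 -m inch '{"steps":[[1,[-1.5,0.42,0],0],[1,[-3,0.84,0],0],[1,[-4,1.12,0],0],[1,[-4,1.12,0],0],[1,[-4,1.12,0],0],[1,[-4,1.12,0],0],[1,[-4,1.12,0],0],[1,[-3,0.84,0],0]]}'
python3 -m inch '{"steps":[[1,[-2.5,0.6,0],0],[1,[-2,0.5,0],0],[1,[-1,0.4,0],0],[1,[-0.8,0.3,0],0],[1,[0,0,0],-0.47],[1,[0,0,0],-0.47],[1,[0,0,0],-0.47],[1,[0,0,0],-0.47]]}'
python3 - <<'E'
from h import *
im,d,K,R,t=load('w4.npz');P=cloud(d,K,R,t);Z=P[...,2]
print([ (v,P[v,278].round(1).tolist()) for v in range(30,46,2)])
from rig import robot
im,d,K,R,t=grab('wrist','w8');P=cloud(d,K,R,t); o=robot.get_obs()['tcp_pos']; print(o)
m=(abs(P[...,2]-105)<14)&(d>0)&(P[...,1]>o[1]+30)
p=P[m]; print(len(p),np.median(p[:,2]),p.min(0),p.max(0),cv2.minAreaRect(p[:,:2].astype(np.float32)))
for n in('top','scene'):
    im,d,K,R,t=grab(n,n+'8');P=cloud(d,K,R,t)
    m=(abs(P[...,2]-103)<9)&(d>0)&(abs(P[...,1]+65)<170)&(abs(P[...,0]-564)<60)
    p=P[m]; print(n,len(p),np.median(p[:,2]),[ (round(s,1)) for s in (p[:,1].min(),p[:,1].max())],cv2.minAreaRect(p[:,:2].astype(np.float32)))
E
```

```text
clock: 13.35
tcp_pos: [548.3, -4.6, 45.3]
orientation: [-3.14, 0.0, 1.528]
wrist_force: [0.2, -0.1, -7.0]
opening: 0.447
grasp_force: 30.0
clock: 14.15
tcp_pos: [563.7, -64.4, 45.8]
orientation: [-3.141, -0.001, 1.696]
wrist_force: [0.4, -0.1, -6.9]
opening: 0.449
grasp_force: 30.0
[(30, [488.4, 437.8, -1.6]), (32, [488.3, 435.6, 0.1]), (34, [488.2, 433.8, -0.0]), (36, [488.0, 427.6, 18.0]), (38, [487.9, 425.3, 20.5]), (40, [487.8, 423.8, 19.4]), (42, [487.8, 422.4, 18.1]), (44, [487.7, 420.3, 19.4])]
[563.7099852  -64.42518703  45.8169286 ]
19948 98.63283442557929 [529.02108221 -34.41755958  95.66980063] [579.31072086  55.08655312 101.6393623 ] ((554.1179809570312, 7.888065338134766), (40.277259826660156, 90.10321044921875), 7.112670421600342)
top 661 98.79127243010755 [np.float64(-214.5), np.float64(85.5)] ((561.669677734375, -65.40129089355469), (40.55125427246094, 299.9450988769531), 7.203399181365967)
scene 1247 99.7138688721664 [np.float64(-213.2), np.float64(89.1)] ((569.1731567382812, -60.96319580078125), (56.78851318359375, 300.0550842285156), 7.4933671951293945)
```

```bash
python3 -m inch '{"steps":[[1,[0,0.1,0.7],0],[1,[0,0,1],0],[1,[0,0,1],0],[1,[0,0,1],0],[1,[0,0,1],0],[1,[0,0,0.7],0],[1,[0,0,0.5],0],[1,[0,0,0.3],0]]}'
```

```text
clock: 15.1
tcp_pos: [565.0, -65.0, -16.3]
orientation: [-3.141, -0.0, 1.694]
wrist_force: [0.2, 0.5, -8.1]
opening: 0.45
grasp_force: 30.0
```

```bash
python3 -m inch '{"steps":[[1,[-0.04,0,0.05],0],[1,[-0.04,0,0.05],0],[1,[-0.04,0,0.05],0],[1,[-0.04,0,0],0],[1,[-0.04,0,0],0],[1,[-0.04,0,0],0],[1,[-0.04,0,0],0],[1,[-0.04,0,0],0]]}'
python3 -m inch '{"steps":[[1,[-0.02,0,0],0],[1,[-0.02,0,0],0],[1,[-0.02,0,0],0],[1,[-0.02,0,0],0],[1,[-0.01,0,0],0],[1,[0,0,0],0],[1,[0,0,0],0],[1,[0,0,0],0]]}'
```

```text
clock: 15.9
tcp_pos: [565.5, -68.2, -17.3]
orientation: [3.142, 0.0, 1.694]
wrist_force: [-0.3, -0.2, -7.5]
opening: 0.453
grasp_force: 30.0
clock: 16.7
tcp_pos: [565.6, -69.1, -17.3]
orientation: [3.142, 0.0, 1.694]
wrist_force: [0.8, -0.4, -7.4]
opening: 0.452
grasp_force: 30.0
```

Contact is near, so I'll take small steps. I'll chain short calls and stop once the force builds.

```bash
python3 -m inch '{"steps":[[1,[-0.02,0,0],0],[1,[-0.02,0,0],0],[1,[-0.02,0,0],0],[1,[-0.02,0,0],0],[1,[0,0,0],0],[1,[0,0,0],0],[1,[0,0,0],0],[1,[0,0,0],0]]}' | grep -E "tcp|wrist_f"
```

```text
tcp_pos: [565.7, -69.8, -17.4]
wrist_force: [0.7, -0.3, -8.4]
```

```bash
python3 -c "
from rig import robot;o=robot.get_obs();print(o['ft_torque'])"
```

```text
[-0.03496612 -0.13042668 -0.04138122]
```

```bash
python3 -m inch '{"steps":[[1,[-0.02,0,0],0],[1,[-0.02,0,0],0],[1,[-0.02,0,0],0],[1,[-0.02,0,0],0],[1,[0,0,0],0],[1,[0,0,0],0],[1,[0,0,0],0],[1,[0,0,0],0]]}' | grep -E "tcp|wrist_f"
```

```text
tcp_pos: [565.8, -70.6, -17.4]
wrist_force: [-0.7, 1.1, -7.8]
```

```bash
python3 -m inch '{"steps":[[1,[-0.02,0,0],0],[1,[-0.02,0,0],0],[1,[-0.02,0,0],0],[1,[-0.02,0,0],0],[1,[0,0,0],0],[1,[0,0,0],0],[1,[0,0,0],0],[1,[0,0,0],0]]}' | grep -E "tcp|wrist_f"
```

```text
tcp_pos: [565.9, -71.4, -17.3]
wrist_force: [-0.6, 0.1, -8.2]
```

```bash
python3 -m inch '{"steps":[[1,[-0.03,0,0],0],[1,[-0.02,0,0],0],[1,[-0.02,0,0],0],[1,[-0.02,0,0],0],[1,[0,0,0],0],[1,[0,0,0],0],[1,[0,0,0],0],[1,[0,0,0],0]]}' | grep -E "tcp|wrist_f"
python3 - <<'E'
from h import *
im,d,K,R,t=grab('top','top9'); P=cloud(d,K,R,t)
o=np.array([587.3,-72.8]);e=np.array([.9943,-.1068]);J=np.stack([(P[...,:2]-o)@e,(P[...,:2]-o)@[.1068,.9943]],-1)
m=(abs(P[...,2]-36)<6)&(d>0)&(abs(J[...,1])<190)&(J[...,0]<35)&(J[...,0]>-90)
N,L,S,C=cv2.connectedComponentsWithStats(m.astype(np.uint8))
for i in range(1,N):
    if S[i,4]>60: p=J[L==i].astype(np.float32); print(S[i],cv2.boxPoints(cv2.minAreaRect(p)).round(1).tolist())
for x,y in((-28,-120),(-3,-158)):
    m=(P[...,2]>43)&(P[...,2]<56)&(np.hypot(J[...,0]-x,J[...,1]-y)<17); print(J[m].mean(0))
a=cv2.imread('pics/top9.png')[140:240,150:350];cv2.imwrite('pics/t9c.png',cv2.resize(a,(800,400),interpolation=cv2.INTER_CUBIC))
E
```

```text
tcp_pos: [565.8, -71.7, -17.4]
wrist_force: [0.3, 4.8, -7.1]
[183 173  19  19 233] [[-17.399999618530273, 146.60000610351562], [26.5, 146.0], [27.200000762939453, 189.3000030517578], [-16.799999237060547, 189.89999389648438]]
[282 186  38  20 457] [[-28.899999618530273, -68.9000015258789], [-10.899999618530273, -162.60000610351562], [32.099998474121094, -154.39999389648438], [14.100000381469727, -60.70000076293945]]
[ -28.94364958 -121.35158108]
[  -3.51248109 -159.54931824]
```

View pics/t9c.png

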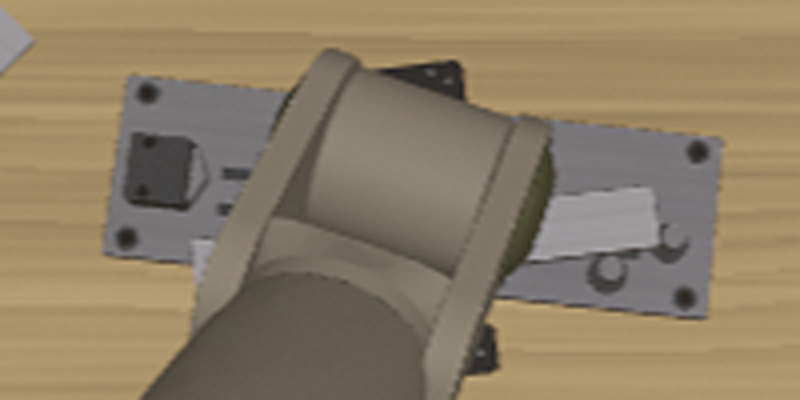

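The view shows the heel end lying behind the heel post and touching the end post, where +4.8 N is felt. Next I'll ease off slightly and move sideways onto the heel post.

```bash
python3 -m inch '{"steps":[[1,[0.02,-0.02,0],0],[1,[0,-0.03,0],0],[1,[0,-0.03,0],0],[1,[0,-0.03,0],0],[1,[0,-0.03,0],0],[1,[0,-0.03,0],0],[1,[0,0,0],0],[1,[0,0,0],0]]}' | grep -E "tcp|wrist_f|orie"
python3 -m inch '{"steps":[[1,[0,-0.02,0],0],[1,[0,-0.02,0],0],[1,[0,-0.02,0],0],[1,[0,-0.02,0],0],[1,[0,-0.02,0],0],[1,[0,0,0],0],[1,[0,0,0],0],[1,[0,0,0],0]]}' | grep -E "tcp|wrist_f|orie"; python3 -c "
from rig import robot;o=robot.get_obs();print(o['ft_torque'])"
```

```text
tcp_pos: [564.7, -71.8, -17.2]
orientation: [3.14, -0.0, 1.695]
wrist_force: [2.8, 6.7, -8.0]
tcp_pos: [563.8, -71.9, -17.2]
orientation: [3.14, -0.0, 1.695]
wrist_force: [2.8, 6.8, -7.7]
[ 0.96783029 -0.55703635  0.35793995]
```

```bash
python3 -m inch '{"steps":[[1,[0.03,0,0],0],[1,[0.02,-0.02,0],0],[1,[0,-0.02,0],0],[1,[0,-0.02,0],0],[1,[0,-0.02,0],0],[1,[0,-0.02,0],0],[1,[0,0,0],0],[1,[0,0,0],0]]}' | grep -E "tcp|wrist_f|orie"; python3 -c "
from rig import robot;o=robot.get_obs();print(o['ft_torque'])"
```

```text
tcp_pos: [562.2, -72.1, -17.4]
orientation: [-3.141, -0.0, 1.694]
wrist_force: [0.7, 3.7, -8.7]
[ 0.49200397 -0.27768134  0.21080132]
```

```bash
python3 -m inch '{"steps":[[1,[0.02,-0.02,0],0],[1,[0,-0.02,0],0],[1,[0,-0.02,0],0],[1,[0,-0.02,0],0],[1,[0,-0.02,0],0],[1,[0,0,0],0],[1,[0,0,0],0],[1,[0,0,0],0]]}' | grep -E "tcp|wrist_f|orie"; python3 -c "
from rig import robot;o=robot.get_obs();print(o['ft_torque'])"
```

```text
tcp_pos: [561.4, -72.1, -17.3]
orientation: [3.141, 0.0, 1.694]
wrist_force: [2.0, 0.1, -7.8]
[ 0.01022656 -0.440605    0.15830635]
```

```bash
python3 -m inch '{"steps":[[1,[-0.01,-0.02,0],0],[1,[0,-0.02,0],0],[1,[0,-0.02,0],0],[1,[0,0,0],0],[1,[0,0,0],0],[1,[0,0,0],0],[1,[0,0,0],0],[1,[0,0,0],0]]}' | grep -E "tcp|wrist_f|orie"; python3 -c "
from rig import robot;o=robot.get_obs();print(o['ft_torque'])"
```

```text
tcp_pos: [560.9, -72.2, -17.3]
orientation: [3.141, 0.0, 1.694]
wrist_force: [4.4, 1.9, -8.1]
[ 0.23722309 -0.88838556  0.54310196]
```

```bash
python3 -m inch '{"steps":[[1,[0,0,0.03],0],[1,[0,0,0.03],0],[1,[0,0,0.03],0],[1,[0,0,0.03],0],[1,[0,0,0.02],0],[1,[0,0,0],0],[1,[0,0,0],0],[1,[0,0,0],0]]}' | grep -E "clock|tcp|wrist_f|orie"
```

```text
clock: 24.75
tcp_pos: [560.9, -72.2, -18.5]
orientation: [3.141, 0.0, 1.694]
wrist_force: [3.5, 2.8, -1.5]
```

```bash
python3 -m inch '{"steps":[[0.3,[0,0,0],0],[0.3,[0,0,0],0],[0.3,[0,0,0],0],[0.3,[0,0,0],0],[0.3,[0,0,-0.5],0],[0.3,[0,0,-1],0],[0.3,[0,0,-1.5],0],[0.3,[0,0,-1.5],0]]}' | grep -E "clock|tcp|wrist_f|open"
python3 -m inch '{"steps":[[0.3,[2,0,-0.3],0],[0.3,[3,0,0],0],[0.3,[3,0,0],0],[0.3,[3,0,0],0],[0.3,[1.8,0,0],0],[0.3,[0,0,0.5],0],[0.3,[0,0,1],0],[0.3,[0,0,1],0]]}' | grep -E "clock|tcp|wrist_f|open"
python3 - <<'E'
from h import *
from rig import robot
im,d,K,R,t=grab('wrist','w10');P=cloud(d,K,R,t);tp=robot.get_obs()['tcp_pos'];print(tp)
m=((abs(P[...,2]-34)<4)&(d>0)&(np.hypot(P[...,0]-tp[0],P[...,1]-tp[1])<60)); p=P[m]
N,L,S,C=cv2.connectedComponentsWithStats(m.astype(np.uint8)); 
for i in range(1,N):
    if S[i,4]>500: q=P[L==i]; print(S[i],np.median(q[:,2]),cv2.boxPoints(cv2.minAreaRect(q[:,:2].astype(np.float32))).round(1).tolist())
E
```

```text
clock: 25.55
tcp_pos: [560.7, -72.2, 27.5]
wrist_force: [0.6, 0.2, 0.1]
opening: 0.702
clock: 26.35
tcp_pos: [545.1, 54.0, 3.6]
wrist_force: [0.2, -0.5, 0.3]
opening: 0.703
[544.10268951  53.99601904   1.92119552]
[ 242  209   72   89 6041] 34.06807268580153 [[521.0999755859375, 75.80000305175781], [528.0999755859375, 20.799999237060547], [568.0, 25.899999618530273], [560.9000244140625, 80.9000015258789]]
[247 329  63  11 529] 34.12108815507316 [[531.0999755859375, 0.0], [532.0999755859375, -7.800000190734863], [571.0, -3.0999999046325684], [570.0999755859375, 4.699999809265137]]
```

View pics/w10.png

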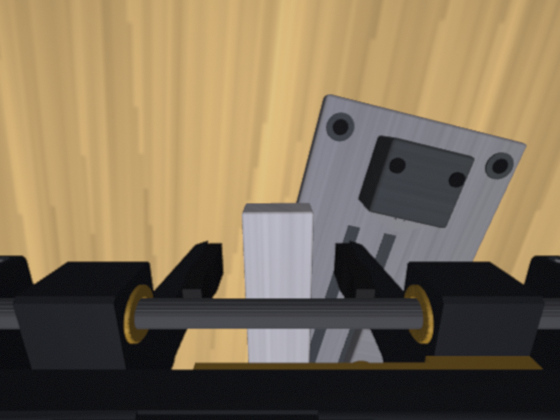

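The wrist view shows the bar midway between the fingers, at columns 244–312, its end at row 205 clear of the shoe block. Next I'll lower and regrip there.

```bash
python3 -m inch '{"steps":[[0.3,[0,0,0.8],0],[0.3,[0,0,0.7],0],[0.3,[0,0,0.4],0],[0.3,[0,0,0.1],0],[0.7,[0,0,0],0],[1,[0,0,0],0],[1,[0,0,0],0],[1,[0,0,0],0]]}'; python3 -c "
from rig import robot;o=robot.get_obs();print(o['ft_torque'],o['wrist_force'],o['tcp_pos'])"
```

```text
clock: 27.2
tcp_pos: [545.0, 54.9, -15.5]
orientation: [3.141, 0.0, 1.694]
wrist_force: [-0.0, 0.4, 1.8]
opening: 0.452
grasp_force: 30.0
[-0.00660104  0.02928464  0.00656281] [-0.04705203  0.35891905  1.83463132] [545.00169529  54.88106704 -15.48230472]
```

```bash
python3 -m inch '{"steps":[[1,[-0.005,0.18,0],0.085],[1,[-0.01,0.18,0],0.085],[1,[-0.01,0.18,0],0.085],[1,[-0.01,0.18,0],0.085],[1,[-0.01,0.18,0],0.085],[1,[-0.01,0.18,0],0.085],[1,[-0.01,0.18,0],0.085],[1,[-0.01,0.18,0],0.085]]}'; python3 -c "
from rig import robot;o=robot.get_obs();print(o['ft_torque'],o['wrist_force'],o['tcp_pos'])"
```

```text
clock: 28.0
tcp_pos: [558.7, 55.6, -15.5]
orientation: [-3.14, -0.0, 1.634]
wrist_force: [-4.9, -0.7, 5.9]
opening: 0.449
grasp_force: 30.0
[0.00591691 0.69937325 0.19936065] [-4.86732917 -0.7146694   5.89020135] [558.73235933  55.60716542 -15.49464662]
```

```bash
python3 -m inch '{"steps":[[1,[-0.01,0.18,-0.02],0.085],[1,[-0.01,0.18,-0.02],0.085],[1,[-0.01,0.18,0],0.085],[1,[-0.01,0.18,0],0.085],[1,[-0.01,0.18,0],0.085],[1,[-0.01,0.18,0],0.085],[1,[-0.01,0.18,0],0.085],[1,[-0.01,0.18,0],0.085]]}'; python3 -c "
from rig import robot;o=robot.get_obs();print(o['ft_torque'],o['wrist_force'],o['tcp_pos'])"
```

```text
clock: 28.8
tcp_pos: [574.0, 55.6, -15.5]
orientation: [3.141, -0.0, 1.575]
wrist_force: [-1.3, 4.3, -0.9]
opening: 0.448
grasp_force: 30.0
[0.71106268 0.11946041 0.24212133] [-1.30400186  4.25612972 -0.86122989] [573.98169392  55.56810764 -15.46703064]
```

```bash
python3 -m inch '{"steps":[[1,[0.02,0.085,0],0.04],[1,[0,0.085,0],0.04],[1,[0,0.085,0],0.04],[1,[0,0.085,0],0.04],[1,[0,0.085,0],0.04],[1,[0,0.085,0],0.04],[1,[-0.01,0.085,0],0.04],[1,[-0.01,0.085,0],0.04]]}'; python3 -c "
from rig import robot;o=robot.get_obs();print(o['ft_torque'],o['wrist_force'],o['tcp_pos'])"
```

```text
clock: 29.6
tcp_pos: [580.7, 55.3, -15.4]
orientation: [3.141, -0.0, 1.547]
wrist_force: [0.7, 6.6, -2.9]
opening: 0.45
grasp_force: 30.1
[ 0.77484805 -0.18758491  0.48034537] [ 0.74472763  6.56340449 -2.86161242] [580.71001544  55.31116199 -15.36517557]
```

```bash
python3 -m inch '{"steps":[[1,[0.03,0.085,0.01],0.04],[1,[0.01,0.085,0],0.04],[1,[0,0.085,0],0.04],[1,[0,0.085,0],0.04],[1,[0,0.085,0],0.04],[1,[0,0.085,0],0.04],[1,[0,0.085,0],0.04],[1,[0,0.085,0],0.04]]}'; python3 -c "
from rig import robot;o=robot.get_obs();print(o['ft_torque'],o['wrist_force'],o['tcp_pos'])"
```

```text
clock: 30.4
tcp_pos: [585.8, 55.0, -15.4]
orientation: [-3.138, 0.001, 1.519]
wrist_force: [-8.3, 1.3, 2.7]
opening: 0.449
grasp_force: 30.1
[0.03124412 1.21895955 0.47350747] [-8.29483494  1.34429454  2.71693453] [585.81222509  55.02385596 -15.42829945]
```

```bash
python3 -m inch '{"steps":[[1,[0,0.07,0],0.03],[1,[0,0.07,0],0.03],[1,[0,0.07,0],0.03],[1,[0,0.07,0],0.03],[1,[0,0.07,0],0.03],[1,[0,0.07,0],0.03],[1,[0,0.07,0],0.03],[1,[0,0,0],0]]}'; python3 -c "
from rig import robot;o=robot.get_obs();print(o['ft_torque'],o['wrist_force'],o['tcp_pos'])"
```

```text
clock: 31.2
tcp_pos: [592.2, 54.6, -15.5]
orientation: [-3.141, 0.0, 1.5]
wrist_force: [-4.3, -2.8, -1.0]
opening: 0.45
grasp_force: 30.0
[-0.3856061   0.60133514 -0.04293168] [-4.28199598 -2.84273261 -0.98312937] [592.24789525  54.61221976 -15.4565687 ]
```

```bash
python3 -m inch '{"steps":[[1,[-0.02,0.02,0],0.04],[1,[-0.02,0.03,0],0.03],[1,[-0.01,0.03,0],0.02],[1,[0,0.03,0],0.02],[1,[0,0.03,0],0.02],[1,[0,0.03,0],0.015],[1,[0,0.03,0],0.015],[1,[0,0,0],0]]}'; python3 -c "
from rig import robot;o=robot.get_obs();print(o['ft_torque'],o['wrist_force'],o['tcp_pos'])"
```

```text
clock: 32.0
tcp_pos: [594.4, 54.4, -15.5]
orientation: [3.141, 0.0, 1.487]
wrist_force: [-2.2, -0.8, -2.2]
opening: 0.453
grasp_force: 30.0
[-0.15003455  0.31213479  0.39085951] [-2.21830298 -0.84025746 -2.20950498] [594.35229789  54.40939819 -15.45765337]
```

```bash
python3 -m inch '{"steps":[[1,[-0.01,0.03,0],0.015],[1,[-0.01,0.03,0],0.015],[1,[0,0.03,0],0.015],[1,[0,0.03,0],0.015],[1,[0,0.03,0],0.015],[1,[0,0.03,0],0.015],[1,[0,0,0],0],[1,[0,0,0],0]]}'; python3 -c "
from rig import robot;o=robot.get_obs();print(o['ft_torque'],o['wrist_force'],o['tcp_pos'])"
```

```text
clock: 32.8
tcp_pos: [596.1, 54.2, -15.5]
orientation: [3.141, -0.0, 1.479]
wrist_force: [0.1, 2.7, -2.6]
opening: 0.45
grasp_force: 30.1
[0.3171449  0.08572951 0.47020262] [ 0.07116793  2.6751253  -2.60631061] [596.0973892   54.15800366 -15.45940253]
```

```bash
python3 -m inch '{"steps":[[1,[0,0.03,0.01],0.015],[1,[0,0.03,0],0.015],[1,[0,0.03,0],0.015],[1,[0,0.03,0],0.015],[1,[0,0.02,0],0.01],[1,[0,0,0],0],[1,[0,0,0],0],[1,[0,0,0],0]]}'; python3 -c "
from rig import robot;o=robot.get_obs();print(o['ft_torque'],o['wrist_force'],o['tcp_pos'])"
```

```text
clock: 33.6
tcp_pos: [597.4, 54.0, -15.5]
orientation: [3.142, -0.0, 1.473]
wrist_force: [-3.9, 3.0, 0.8]
opening: 0.45
grasp_force: 30.1
[0.60185365 0.35454519 0.55088312] [-3.88540796  3.03134496  0.80607629] [597.35879318  54.03064784 -15.46754781]
```

```bash
python3 -m inch '{"steps":[[1,[0,0.03,0],0.01],[1,[0,0.03,0],0.01],[1,[0,0.03,0],0.01],[1,[0,0.03,0],0.01],[1,[0,0,0],0],[1,[0,0,0],0],[1,[0,0,0],0],[1,[0,0,0],0]]}'; python3 -c "
from rig import robot;o=robot.get_obs();print(o['ft_torque'],o['wrist_force'],o['tcp_pos'])"
```

```text
clock: 34.4
tcp_pos: [598.5, 53.9, -15.4]
orientation: [-3.141, -0.0, 1.469]
wrist_force: [-3.2, 5.3, 2.4]
opening: 0.447
grasp_force: 30.1
[0.55610096 0.44508943 0.52890787] [-3.15549944  5.29568196  2.35597835] [598.47423919  53.89323349 -15.44934363]
```

```bash
python3 -m inch '{"steps":[[1,[0.02,0.03,-0.01],0.014],[1,[0,0.03,-0.01],0.014],[1,[0,0.03,0],0.014],[1,[0,0.03,0],0.014],[1,[0,0.02,0],0.01],[1,[0,0,0],0],[1,[0,0,0],0],[1,[0,0,0],0]]}'; python3 -c "
from rig import robot;o=robot.get_obs();print(o['ft_torque'],o['wrist_force'],o['tcp_pos'])"
```

```text
clock: 35.2
tcp_pos: [600.1, 53.7, -15.4]
orientation: [3.141, 0.0, 1.464]
wrist_force: [0.5, 1.7, -3.0]
opening: 0.446
grasp_force: 30.1
[ 0.24913862 -0.02484838  0.54655828] [ 0.47346416  1.651226   -2.96026875] [600.10032516  53.72595346 -15.44454819]
```

```bash
python3 -m inch '{"steps":[[1,[0,0.03,0],0.014],[1,[0,0.03,0],0.014],[1,[0,0.03,0],0.014],[1,[0,0.03,0],0.014],[1,[0,0,0],0],[1,[0,0,0],0],[1,[0,0,0],0],[1,[0,0,0],0]]}'; python3 -c "
from rig import robot;o=robot.get_obs();print(o['ft_torque'],o['wrist_force'],o['tcp_pos'])"
```

```text
clock: 36.0
tcp_pos: [601.3, 53.7, -15.4]
orientation: [3.141, 0.0, 1.459]
wrist_force: [0.6, -0.3, -6.1]
opening: 0.452
grasp_force: 30.1
[ 0.01037968 -0.14464707  0.58747293] [ 0.61646022 -0.27144576 -6.05791272] [601.26940522  53.65493763 -15.36815286]
```

```bash
python3 -m inch '{"steps":[[1,[-0.02,0.03,0.02],0.014],[1,[-0.01,0.03,0.01],0.014],[1,[0,0.03,0],0.014],[1,[0,0.03,0],0.014],[1,[0,0.02,0],0.006],[1,[0,0,0],0],[1,[0,0,0],0],[1,[0,0,0],0]]}'; python3 -c "
from rig import robot;o=robot.get_obs();print(o['ft_torque'],o['wrist_force'],o['tcp_pos'])"
```

```text
clock: 36.8
tcp_pos: [602.4, 53.5, -15.5]
orientation: [-3.142, -0.0, 1.454]
wrist_force: [-3.2, 4.7, 1.7]
opening: 0.454
grasp_force: 30.1
[0.63274365 0.40551923 0.66868094] [-3.2300804   4.70034936  1.73526021] [602.4382142   53.46113725 -15.47044333]
```

```bash
python3 -m inch '{"steps":[[1,[0,0.03,0],0.012],[1,[0,0.03,0],0.012],[1,[0,0.03,0],0.012],[1,[0,0.03,0],0.012],[1,[0,0,0],0],[1,[0,0,0],0],[1,[0,0,0],0],[1,[0,0,0],0]]}'; python3 -c "
from rig import robot;o=robot.get_obs();print(o['ft_torque'],o['wrist_force'],o['tcp_pos'])"
```

```text
clock: 37.6
tcp_pos: [603.6, 53.3, -15.5]
orientation: [-3.141, -0.0, 1.449]
wrist_force: [-4.0, 3.7, 2.8]
opening: 0.45
grasp_force: 30.1
[0.60447793 0.41221308 0.63148303] [-4.02782811  3.7002363   2.83332688] [603.56294129  53.34035609 -15.49047482]
```

```bash
python3 -m inch '{"steps":[[1,[0,0.03,-0.01],0.012],[1,[0,0.03,0],0.012],[1,[0,0.03,0],0.012],[1,[0,0.03,0],0.012],[1,[0,0,0],0],[1,[0,0,0],0],[1,[0,0,0],0],[1,[0,0,0],0]]}'; python3 -c "
from rig import robot;o=robot.get_obs();print(o['ft_torque'],o['wrist_force'],o['tcp_pos'])"
```

```text
clock: 38.4
tcp_pos: [604.8, 53.2, -15.5]
orientation: [-3.141, -0.0, 1.445]
wrist_force: [-2.3, 3.8, 1.2]
opening: 0.451
grasp_force: 30.1
[0.62170503 0.38122984 0.65709128] [-2.33580781  3.84211699  1.19928505] [604.83239063  53.16207509 -15.4728757 ]
```

```bash
python3 -m inch '{"steps":[[1,[0,0.03,0],0.012],[1,[0,0.03,0],0.012],[1,[0,0.03,0],0.012],[1,[0,0.03,0],0.012],[1,[0,0,0],0],[1,[0,0,0],0],[1,[0,0,0],0],[1,[0,0,0],0]]}'; python3 -c "
from rig import robot;o=robot.get_obs();print(o['ft_torque'],o['wrist_force'],o['tcp_pos'])"
```

```text
clock: 39.2
tcp_pos: [606.0, 53.0, -15.5]
orientation: [-3.141, -0.0, 1.441]
wrist_force: [-3.9, 4.0, 1.8]
opening: 0.446
grasp_force: 30.1
[0.61728702 0.3844979  0.66234484] [-3.8693511   4.00077836  1.78759857] [605.99644806  53.00544499 -15.48956872]
```

```bash
python3 -m inch '{"steps":[[1,[0,0.03,0],0.012],[1,[0,0.03,0],0.012],[1,[0,0.03,0],0.012],[1,[0,0,0],0.0],[1,[0,0,0],0],[1,[0,0,0],0],[1,[0,0,0],0],[1,[0,0,0],0]]}'; python3 -c "
from rig import robot;o=robot.get_obs();print(o['ft_torque'],o['wrist_force'],o['tcp_pos'])"
```

```text
clock: 40.0
tcp_pos: [606.6, 52.9, -15.5]
orientation: [-3.141, -0.0, 1.438]
wrist_force: [-4.7, 4.3, 2.6]
opening: 0.452
grasp_force: 30.2
[0.59391143 0.55917933 0.70970231] [-4.66782274  4.3194954   2.64768173] [606.58934265  52.93445556 -15.45891221]
```

```bash
python3 -m inch '{"steps":[[1,[0.01,0.03,0],0.012],[1,[0,0.03,0],0.012],[1,[0,0.03,0],0.012],[1,[0,0,0],0],[1,[0,0,0],0],[1,[0,0,0],0],[1,[0,0,0],0],[1,[0,0,0],0]]}'; python3 -c "
from rig import robot;o=robot.get_obs();print(o['ft_torque'],o['wrist_force'],o['tcp_pos'])"
```

```text
clock: 40.8
tcp_pos: [607.0, 52.9, -15.5]
orientation: [-3.14, -0.0, 1.434]
wrist_force: [-7.2, 4.5, 4.3]
opening: 0.449
grasp_force: 30.1
[0.55998304 0.84053671 0.49886426] [-7.1923337   4.50146158  4.30773331] [606.98196621  52.92867373 -15.45019233]
```

```bash
python3 -m inch '{"steps":[[1,[0,0.02,-0.01],0],[1,[0,0.02,0],0],[1,[0,0.02,0],0],[1,[0,0,0],0],[1,[0,0,0],0],[1,[0,0,0],0],[1,[0,0,0],0],[1,[0,0,0],0]]}'; python3 -c "
from rig import robot;o=robot.get_obs();print(o['ft_torque'],o['wrist_force'],o['tcp_pos'])"
```

```text
clock: 41.6
tcp_pos: [607.1, 52.9, -15.4]
orientation: [-3.139, -0.0, 1.434]
wrist_force: [-9.1, 5.2, 5.3]
opening: 0.45
grasp_force: 30.1
[0.59006389 1.14288941 0.34365965] [-9.11717126  5.17378078  5.26262221] [607.08210434  52.93328977 -15.44038487]
```

```bash
python3 -m inch '{"steps":[[1,[0,0.02,0],0],[1,[0,0,0],0],[1,[0,0,0],0],[1,[0,0,0],0],[1,[0,0,0],0],[1,[0,0,0],0],[1,[0,0,0],0],[1,[0,0,0],0]]}' | grep wrist
python3 -m inch '{"steps":[[0.4,[0,0,0],0],[0.3,[0,0,0],0],[0.3,[0,0,0],0],[0.3,[0,0,0],0],[0.3,[0,0,0],0],[0.3,[0,0,0],0],[0.3,[0,0,0],0],[0.3,[0,0,0],0]]}'
```

```text
wrist_force: [-9.3, 3.5, 5.1]
clock: 43.2
tcp_pos: [608.7, 52.6, -15.4]
orientation: [3.142, -0.0, 1.435]
wrist_force: [0.3, 0.3, 0.5]
opening: 0.701
grasp_force: 0.0
```

Released without residual contact. Now I'll lift straight up, retreat and check with the cameras.

```bash
python3 -m inch '{"steps":[[0.3,[0,0,-0.5],0],[0.3,[0,0,-1],0],[0.3,[0,0,-2],0],[0.3,[0,0,-3],0],[0.3,[0,0,-3],0],[0.3,[0,0,-3],0],[0.3,[0,0,-2],0],[0.3,[0,0,-1],0]]}'
python3 -m inch '{"steps":[[0,[1,-1,0],0],[0,[2,-2,0],0],[0,[3,-3,0],0],[0,[3,-3,0],0],[0,[3,-3,0],0],[0,[2,-2,0],0],[0,[2,-2,0],0],[0,[0,0,0],0]]}'
python3 - <<'E'
from h import *
o=np.array([587.3,-72.8])
out=[]
for n in('top','scene'):
    im,d,K,R,t=grab(n,n+'20');P=cloud(d,K,R,t)
    J=np.stack([(P[...,:2]-o)@[.9943,-.1068],(P[...,:2]-o)@[.1068,.9943]],-1)
    m=(abs(P[...,2]-35)<4)&(d>0)&(abs(J[...,1])<158)&(abs(J[...,0])<32)
    p=J[m]; print(n,len(p),np.median(P[m][:,2]),p[:,1].min(),p[:,1].max())
    c=np.array([(y,*np.percentile(p[abs(p[:,1]-y)<6][:,0],[2,98])) for y in list(range(-140,25,15))+[105,120,135] if (abs(p[:,1]-y)<6).sum()>15])
    print(c.round(1).tolist())
    if n=='top': print(np.polyfit(c[:,0],c[:,1:].mean(1),1))
a=cv2.imread('pics/top20.png')[130:245,100:400];b=cv2.imread('pics/scene20.png')[150:330,180:420]
cv2.imwrite('pics/fin.png',np.vstack([cv2.resize(a,(760,291)),cv2.resize(b,(400,300))[:, :].copy() if 0 else np.hstack([cv2.resize(b,(400,300)),np.zeros((300,360,3),np.uint8)])]))
E
```

```text
clock: 44.0
tcp_pos: [609.3, 52.6, 142.4]
orientation: [3.138, -0.0, 1.435]
wrist_force: [0.3, 0.3, -0.0]
opening: 0.699
grasp_force: 0.0
clock: 44.8
tcp_pos: [468.6, 235.2, 138.6]
orientation: [-3.139, 0.0, 1.438]
wrist_force: [0.8, -1.2, -0.3]
opening: 1.0
grasp_force: 0.0
top 1520 34.234107593534034 -157.72832100319326 157.38901159387706
[[-140.0, -20.6, 18.7], [-125.0, -18.5, 17.1], [-110.0, -19.8, 18.2], [-95.0, -19.7, 18.9], [-80.0, -19.2, 19.2], [-65.0, -18.4, 18.5], [-50.0, -18.1, 19.8], [-35.0, -17.8, 20.6], [-20.0, -18.1, 20.8], [-5.0, -17.0, 20.1], [10.0, -16.6, 21.7], [105.0, -14.7, 22.8], [120.0, -14.8, 23.0], [135.0, -14.4, 23.5]]
[0.02097617 1.78918518]
scene 1295 35.13996336260408 -157.1263798467061 156.9175265434608
[[-140.0, -19.4, 19.7], [-125.0, -21.1, 21.0], [-110.0, -28.0, 19.8], [-95.0, -19.4, 21.3], [-80.0, -18.6, 21.7], [-65.0, -15.9, 21.6], [-50.0, -16.1, 23.3], [-35.0, -16.6, 23.2], [-20.0, -16.0, 22.8], [-5.0, -15.2, 22.7], [10.0, -14.8, 22.7], [105.0, -12.6, 25.3], [120.0, -12.3, 26.0], [135.0, -11.1, 26.3]]
```

View pics/fin.png

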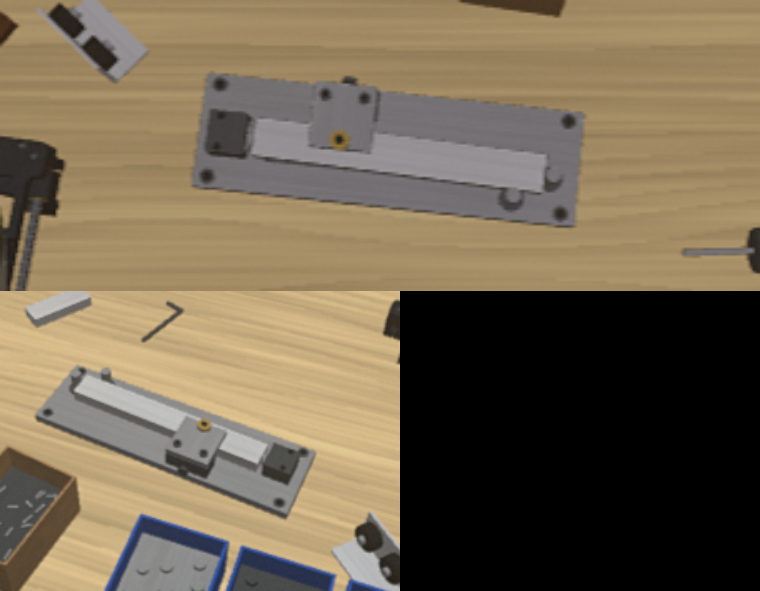

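The bar lies under the bush plate, between the shoe and the end post at (545,175). It touches the heel post at (512,197) and sits at about −0.021 rad, which matches the stop contact I felt. Nothing else has moved.

```bash
python3 -c "
from rig import order;print(order.hand_in())"
```

```text
the job is handed in; nothing more can be done
None
```

The bar is seated in the jig on heel post, end post and stop bolt, pushed home at about 9 N by wrist force and then released; the job was handed in at about 45 s.

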